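# Clamp a pair of soles to cool

## Task

From the raked rack take the pair of long soles that stand face to face, both together in one grasp, and lower them as a pair into the cooling clamp until both stand on its bed on their straight edges, upright, lengthwise along the jaws and about centred on them, before you let go. Then push the sliding jaw up to them so that both are held flat between the jaws. Leave the short pair, the odd sole and everything else on the bench where they are.

Things in the scene. Friction and masses are not known exactly. Their poses are not given: they have to be found in the camera images.
- long_a_mid (a point): One of two rigid black soles, face to face: 235 mm long (y), 80 wide at the ball, 55 at the waist, 12 thick, 110 g, tan footbed towards its mate. Point: mid-thickness, 40 mm up from the straight long edge it stands on, 10 mm toewards of mid-length, near the centre of mass (sole 72 wide there). x: thickness; y: to the toe; z: across the width, away from the straight edge; in the rack z leans 30 degrees from vertical.
- long_b_mid (a point): The other long sole of that pair, its mirror image, touching long_a on its +x side (the two together are 24 mm thick): same size, point and axes.
- short_a_mid (a point): One of the pair of short (child's) soles in another rest of the rack, not to be moved: 174 x 59 x 10 mm; point in mid-thickness, 30 mm up from its straight edge. Axes as for the long soles.
- short_b_mid (a point): The other short sole of that pair.
- odd_mid (a point): A single long sole without a mate, alone in the third rest, not to be moved; same shape, point and axes as the long soles.
- rack: Fixed sole rack: blue tube frame 290 (x) x 116 (y) x 20 mm, origin at the centre of its underside. On it three rests 85 mm apart along x (which holds what varies): bent strips with a 66 mm leaf leaning 30 degrees, top towards -x, and a 44 mm foot square to it. Soles stand on the feet, along y, straight edge about 40 mm above the bench. Strips lie 36 to 60 mm either side of y = 0; the middle is free for fingers.
- clamp: Fixed cooling clamp: grey base 300 (x) x 160 (y) mm, origin at its underside, two steel bed rails with their top 24 mm above the bench, fixed jaw at +x, jaw sliding on rods at -x. Each jaw is two beech-faced pads at 36 to 86 mm either side of the middle line, 62 mm high above the bed; between the pads a 72 mm opening for fingers holds nothing higher than 16 mm above the bed.
- seat (a point): The foot of the fixed jaw's face: on the top of the bed, on the clamp's middle line, in the plane of the face. x points into the fixed jaw (soles stand on its -x side), y along the jaws, z up.
- jaw (a joint): Travel of the sliding jaw along the clamp's +x, m: 0 fully open (115 mm between the jaw faces), the clear gap is 0.115 minus this value; at the start 0 to 0.02. It slides against about 4 N of friction and stays where it is left.
- knob (a point): Centre of the top of the black knob on the sliding jaw: upright cylinder 26 mm in diameter, 36 mm tall, on a thinner 20 mm neck, its top 70 mm above the bed, its axis 62 mm behind (-x) the sliding jaw's face. The jaw's block under it reaches 24 mm behind the axis and 15 mm above the bed. The jaw can be pushed by the knob from behind.
- last: Bystander: orange plastic shoe last standing on its sole, 240 x 84 x 102 mm; origin at the underside.
- hammer: Bystander: hammer 240 mm long, lying at the back.
- tin: Bystander: adhesive tin, 84 mm in diameter, 100 mm tall.
- tape: Bystander: roll of paper tape, 90 mm in diameter, 24 mm high.
- brush: Bystander: brush 190 mm long, lying.
- cup: Bystander: aluminium cup, 76 mm in diameter, 90 mm tall.
- chalk: Bystander: small cardboard box 75 x 50 x 22 mm.
Not all that is in view belongs to the job. Leave any pink look-alike of the part that bears long_a_mid alone.

How it is judged (in metres and radians):
On the way, in this order (a step that is already met when the one before it is completed fails the run):
1. both long soles are lifted clear of the rack together in one grasp (height (world z) of each of long_a_mid, long_b_mid above 0.11 m and distance between long_a_mid and long_b_mid below 0.02 m and contact force between each of long_a, long_b and the fingers above 0.5 N), for 0.2 s.
2. both stand upright on the clamp's bed, still in the grasp, before they are let go (x of long_a_mid in the frame of seat between -0.1 and -0.002 m and y of long_a_mid in the frame of seat between -0.035 and 0.035 m and z of long_a_mid in the frame of seat between 0.034 and 0.046 m and angle between each of long_a_mid, long_b_mid's own z axis and vertical below 0.15 rad and angle between the y axis of each of long_a_mid, long_b_mid and the y axis of seat, either way round below 0.15 rad and x of long_b_mid in the frame of seat between -0.1 and -0.002 m and y of long_b_mid in the frame of seat between -0.035 and 0.035 m and z of long_b_mid in the frame of seat between 0.034 and 0.046 m and contact force between each of long_a, long_b and the fingers above 0.5 N), for 0.1 s.
3. the soles are let go and the sliding jaw is up against them (value of joint jaw above 0.088 m and contact force between each of long_a, long_b and the fingers below 0.1 N), for 0.1 s.
At the end, for the whole second after the job is handed in: Both long soles stand on the clamp's bed between the jaws: their points 34 to 46 mm above the bed, within 35 mm of the middle line, upright and along the jaws within 0.15 rad, at rest, within 30 mm of the fixed jaw's face; the gap between the jaws is under 27 mm (x of long_a_mid in the frame of seat between -0.1 and -0.002 m and y of long_a_mid in the frame of seat between -0.035 and 0.035 m and z of long_a_mid in the frame of seat between 0.034 and 0.046 m and angle between each of long_a_mid, long_b_mid's own z axis and vertical below 0.15 rad and angle between the y axis of each of long_a_mid, long_b_mid and the y axis of seat, either way round below 0.15 rad and x of long_b_mid in the frame of seat between -0.1 and -0.002 m and y of long_b_mid in the frame of seat between -0.035 and 0.035 m and z of long_b_mid in the frame of seat between 0.034 and 0.046 m and x of each of long_a_mid, long_b_mid in the frame of seat above -0.03 m and value of joint jaw above 0.088 m and velocity of joint jaw below 0.005 m/s and linear speed of each of long_a, long_b below 0.02 m/s); the robot touches nothing.
It fails at once if the short pair or the odd sole is moved more than 30 mm (distance of any of short_a_mid, short_b_mid, odd_mid from where it was at the start of the episode above 0.03 m).
It fails at once if a bystander on the bench is moved more than 30 mm (distance of any of last, hammer, tin, tape, brush, cup, chalk from where it was at the start of the episode above 0.03 m).
It also fails if it takes over 50 s, if anything falls off the work surface, if the arm or the gripper's body presses on something with over 40 N, if the wrist force passes 120 N, or if a joint passes its speed limit or range.

## Robot

A 6-joint arm with a two-finger parallel gripper is mounted at the origin on the work surface. World frame = base frame: x ahead of the robot, y to its left, z up, the work surface at z = 0. Lengths are in mm, angles in rad, forces in N, time in s.
With the tool pointing down it reaches from about 350 to 925 mm from the base axis. Payload 6.4 kg.
Tool frame: the origin (TCP) lies midway between the tips of the shut fingers; the grasp point (between the pads) lies 19 mm behind it; z points along the fingers, y is the line along which they close (so a half turn about z gives the same grasp; the last joint's range is limited). The gripper opens to 85 mm and grips with 20 to 120 N. Pads are 22 mm wide; open, the fingers measure 114 mm over their backs; the gripper's body (76 mm by 85 mm) begins 54 mm behind the grasp point. The pads swing forward as they close: fully open they stand 13 mm farther back than shut.
Start: joints at [1.094, 0.245, 1.558, -0, 1.339, -0.174], TCP at [193.823, 620.441, 231.29] pointing down, gripper open.
Joint ranges: [-3.13, 3.13], [-1.02, 2.26], [0.13, 2.54], [-0.95, 4.09], [0.21, 2.88], [-2.74, 2.74]. Speed limits (rad/s): [2.57, 2.57, 3.14, 3.14, 3.14, 3.14].

## Interface

Orientations are given as [roll, pitch, yaw] about the fixed x, y, z axes, in that order (R = Rz(yaw) Ry(pitch) Rx(roll)).
In Python, from cell import arm gives the robot as it stands.
- The arm moves only by the tool move_arm, never from a script. Its argument "commands" is text: rows parted by semicolons, each of 7 numbers parted by spaces: the turn, a rotation vector about the tool's x, y, z in units of 5 degrees (1.0 is 5 degrees), then the shift along the tool's x, y, z in cm, then the closure, from 0 (fully open) to 1 (shut). A call has 1 to 10 rows; each row is the pose to reach, as a shift and turn from the pose commanded when the call began, along the tool's axes at that moment; what a row does not reach only later rows make up. A row lasts 1/8 s, in which the tool goes at most 62.5 mm and 10.7 degrees, less where a joint would pass 70% of its speed; a pose out of reach is approached as far as the arm can. A call with a gripper value outside its range is refused whole. The fingers move at their own pace and stop on an object; the grip force is fixed at half the most. Time passes only in rows, so rows that repeat a pose let the fingers close. It gives the time, the measured TCP pose, the force, the opening and the grip force at its end, in the units of the state.
- arm.read_state(): the state, without advancing time (a new reading comes with each control period).
- arm.camera(name): name is "scene" or "top"; returns a dict with "color" (384x512x3 uint8, red, green, blue), "depth" (384x512 float32, mm along the optical axis (not along the pixel's ray), 0 where there is no reading), "camera_matrix" (3x3 intrinsics, pixels), "position" and "rotation" of the camera in the world. Camera axes: x right, y up, looking along -z (the intrinsics and any distortion apply to the point x, -y, -z); pixel columns grow to the right and rows downward; lengths in mm; the calibration is good to about 2 mm. A picture is of the moment at which its call begins.
- arm.sign_off(): hands the job in; it is judged then, once.
Trained networks look in the newest picture that a camera, given by its name, has taken for a name from the list of things; names that differ only in an ending like _2 or _b are one class to them, and where a whole thing is asked for, a point or a joint stands for the part that bears it (a point fixed in the world has none). Each returns a list of dicts, best first, with "score" (0 to 1); they miss things now and then, are a little off and sometimes report something else, mostly with a low value. They report only what shows in the picture. A call takes as long as a camera call. They do not tell look-alikes from the thing itself.
- arm.recognise(camera, target): "point" ([x, y, z] in mm, in world coordinates, good to about 4 mm: the middle of the surface that is visible of it).
The state is a dict: "clock": time; "joint_positions": joint angles; "joint_velocities": joint speeds; "joint_torque": joint torques, N m; "eef_pos": TCP position; "tcp_rot": TCP orientation; "ft_force": force on the tool from outside, world axes, zero at the start; "torque": the same for the moment, N m; "opening": finger opening in mm; "gripper_force": force on a finger pad.
Only numpy, scipy, OpenCV 4.12 (cv2) and the standard library are available. Lean on these libraries where they do the work, as an engineer would, in place of code of your own. Each camera call takes 0.05 s, during which the arm holds its last target. There are 200 camera calls.

## Working session

There is one attempt and no reset: what is moved stays moved. The work goes in short steps, Python scripts to look and compute and a tool call to move; the robot and the scene stay as the last step left them, time stands still between calls to the robot, and variables do not carry over. Pictures are saved under pics/ and viewed, at most 10 in all, crops included, and the job is handed in when it is done.

Besides the shell and the picture viewer there is one more tool, called after "Call:" as name(argument=value, ...) on one line, values as JSON. move_arm: Moves the arm, as the interface text tells. Its arguments: {"type":"object","properties":{"commands":{"type":"string"}},"required":["commands"]}

```bash
mkdir -p pics
cat > h.py <<'E'
import numpy as np, cv2
from cell import arm
def shot(n):
    c=arm.camera(n); np.savez(f'{n}.npz',**c); return c
def w(c,u,v,d=None):
    K=np.array(c['camera_matrix']);R=np.array(c['rotation']);p=np.array(c['position'])
    d=c['depth'][int(v),int(u)] if d is None else d
    x=(u-K[0,2])/K[0,0]*d; y=(v-K[1,2])/K[1,1]*d
    return p+R@np.array([x,-y,-d])
def cloud(c):
    K=np.array(c['camera_matrix']);R=np.array(c['rotation']);p=np.array(c['position'])
    v,u=np.mgrid[0:384,0:512]; d=c['depth']
    P=np.stack([(u-K[0,2])/K[0,0]*d,-(v-K[1,2])/K[1,1]*d,-d],-1)@R.T+p
    P[d==0]=np.nan; return P
def pix(c,P):
    K=np.array(c['camera_matrix']);R=np.array(c['rotation']);p=np.array(c['position'])
    q=R.T@(np.array(P)-p); return (K[0,2]+K[0,0]*q[0]/-q[2], K[1,2]+K[1,1]*-q[1]/-q[2])
E
python3 - <<'E'
from h import *
for n in ['scene','top']:
    c=shot(n); cv2.imwrite(f'pics/{n}.png',cv2.resize(c['color'][:,:,::-1],(768,576)))
    print(n,c['position'],np.round(c['rotation'],3).tolist(),c['camera_matrix'])
    for t in ['long_a_mid','short_a_mid','odd_mid','rack','clamp','seat','jaw','knob']:
        try:
            for r in arm.recognise(n,t): print(t,round(r['score'],2),np.round(r['point']),np.round(pix(c,r['point'])))
        except Exception as e: print(t,e)
print(arm.read_state())
E
```

```text
scene [1232.13542752  725.29570177 1379.03046613] [0.678, -0.018, 2.365] [[469.26705937   0.         242.61788475]
 [  0.         469.26705937 187.6342258 ]
 [  0.           0.           1.        ]]
long_a_mid invalid index to scalar variable.
odd_mid invalid index to scalar variable.
rack invalid index to scalar variable.
clamp invalid index to scalar variable.
seat invalid index to scalar variable.
knob invalid index to scalar variable.
top [ 238.88440316  -19.81314579 1170.30786388] [0.213, -0.007, -1.586] [[359.13295384   0.         251.72585329]
 [  0.         359.13295384 190.29791629]
 [  0.           0.           1.        ]]
long_a_mid invalid index to scalar variable.
short_a_mid invalid index to scalar variable.
odd_mid invalid index to scalar variable.
rack invalid index to scalar variable.
clamp invalid index to scalar variable.
seat invalid index to scalar variable.
jaw invalid index to scalar variable.
knob invalid index to scalar variable.
{'clock': 0.9, 'joint_positions': array([ 1.09390188e+00,  2.45089096e-01,  1.55779577e+00, -1.77893708e-05,
        1.33869463e+00, -1.74103703e-01]), 'joint_velocities': array([ 7.93692784e-04,  9.65336921e-04, -4.03636802e-05,  1.11249880e-03,
        9.19127119e-04,  2.42931982e-05]), 'joint_torque': array([ 8.93333090e-04, -4.29512250e+01, -3.26430559e+01, -1.28582174e-04,
        6.02469427e-04,  4.14250087e-05]), 'eef_pos': array([193.82764541, 620.44228322, 231.29951032]), 'tcp_rot': array([3.14158270e+00, 1.93291186e-05, 2.83880600e+00]), 'ft_force': array([ 0.61316643,  0.32510416, -0.11464977]), 'torque': array([ 0.01043289,  0.01719724, -0.00402018]), 'gripper_force': 0.0, 'opening': 85.3862066984989}
```

```bash
python3 - <<'E'
s=open('h.py').read().replace("R=np.array(c['rotation'])","R=cv2.Rodrigues(np.array(c['rotation'],float))[0]")
open('h.py','w').write(s)
E
python3 - <<'E'
from h import *
for n in ['scene','top']:
    c=dict(np.load(n+'.npz'))
    for t in ['long_a_mid','short_a_mid','odd_mid','rack','clamp','seat','jaw','knob']:
        for r in arm.recognise(n,t): print(n,t,round(r['score'],2),np.round(r['point']),np.round(pix(c,r['point'])))
E
```

```text
scene long_a_mid 0.81 [ 188. -289.   13.] [  56. -194.]
scene long_a_mid 0.29 [ 647. -418.   61.] [-124. -216.]
scene odd_mid 0.67 [ 508. -201.   74.] [ -16. -157.]
scene rack 0.79 [ 649. -175.   15.] [ -55. -117.]
scene clamp 0.87 [517. 177.  28.] [ 71. -28.]
scene seat 0.64 [516. 172.  23.] [ 70. -29.]
scene seat 0.64 [ 564. -165.   95.] [ -25. -145.]
scene knob 0.93 [473. 166.  58.] [ 82. -43.]
top long_a_mid 0.72 [ 179. -301.   11.] [394. 259.]
top long_a_mid 0.57 [ 568. -201.   94.] [357. 130.]
top short_a_mid 0.43 [ 401. -219.   81.] [366. 185.]
top odd_mid 0.56 [ 498. -204.   86.] [359. 153.]
top rack 0.93 [ 499. -216.   14.] [359. 158.]
top clamp 0.79 [477. 168.  20.] [240. 168.]
top seat 0.97 [478. 172.  25.] [239. 168.]
top jaw 0.71 [457. 160.  39.] [242. 173.]
top jaw 0.36 [305. 432.  53.] [159. 222.]
top knob 0.83 [459. 159.  40.] [242. 173.]
top knob 0.32 [ 398. -223.   78.] [367. 186.]
```

View pics/scene.png

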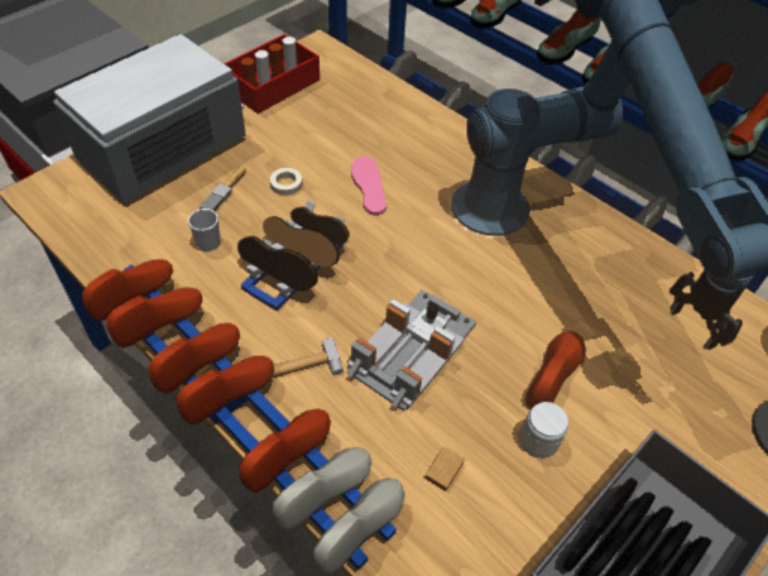

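View pics/top.png

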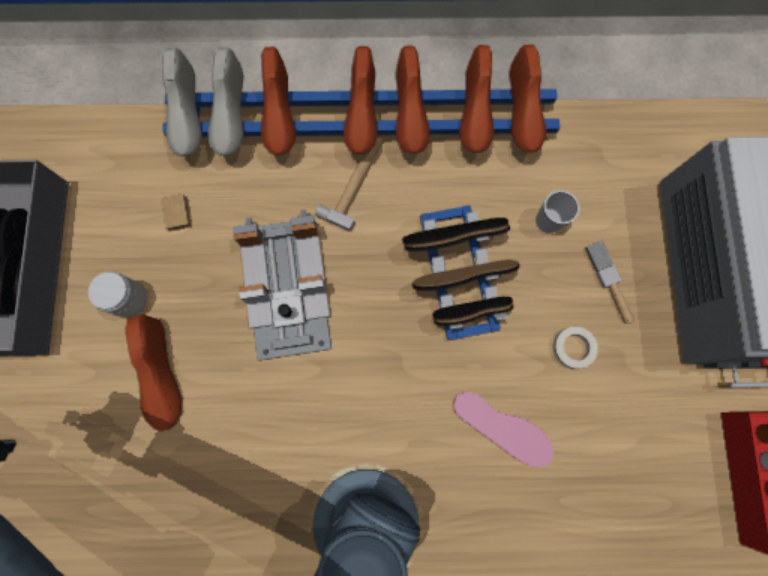

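```bash
python3 - <<'E'
s=open('h.py').read().replace("R=cv2.Rodrigues(np.array(c['rotation'],float))[0]","R=Rot.from_euler('xyz',c['rotation']).as_matrix()").replace("import numpy","from scipy.spatial.transform import Rotation as Rot\nimport numpy",1)
open('h.py','w').write(s)
E
python3 - <<'E'
from h import *
for n in ['scene','top']:
    c=dict(np.load(n+'.npz'))
    for t in ['long_a_mid','short_a_mid','odd_mid','rack','clamp','seat','jaw','knob']:
        for r in arm.recognise(n,t): print(n,t,round(r['score'],2),np.round(r['point']),np.round(pix(c,r['point'])*np.array(1.5)))
im=dict(np.load('top.npz'))['color'][:,:,::-1]; im2=dict(np.load('scene.npz'))['color'][:,:,::-1]
a=cv2.resize(im[130:250,150:360],None,fx=3.8,fy=3.8,interpolation=2); b=cv2.resize(im2[130:280,140:330],None,fx=4,fy=4,interpolation=2)
cv2.imwrite('pics/c1.png',a); cv2.imwrite('pics/c2.png',b)
# height maps
P=cloud(dict(np.load('top.npz')))
for u in (310,):
  for v in range(140,228): print(u,v,np.round(P[v,u]).tolist(),im[v,u,::-1].tolist())
E
```

```text
scene long_a_mid 0.81 [ 188. -289.   13.] [368. 183.]
scene long_a_mid 0.29 [ 647. -418.   61.] [204. 229.]
scene odd_mid 0.67 [ 508. -201.   74.] [301. 244.]
scene rack 0.79 [ 649. -175.   15.] [266. 296.]
scene clamp 0.87 [517. 177.  28.] [409. 349.]
scene seat 0.64 [516. 172.  23.] [407. 348.]
scene seat 0.64 [ 564. -165.   95.] [293. 258.]
scene knob 0.93 [473. 166.  58.] [419. 327.]
top long_a_mid 0.72 [ 179. -301.   11.] [509. 429.]
top long_a_mid 0.57 [ 568. -201.   94.] [459. 239.]
top short_a_mid 0.43 [ 401. -219.   81.] [470. 319.]
top odd_mid 0.56 [ 498. -204.   86.] [461. 273.]
top rack 0.93 [ 499. -216.   14.] [461. 280.]
top clamp 0.79 [477. 168.  20.] [286. 291.]
top seat 0.97 [478. 172.  25.] [284. 291.]
top jaw 0.71 [457. 160.  39.] [288. 299.]
top jaw 0.36 [305. 432.  53.] [153. 373.]
top knob 0.83 [459. 159.  40.] [288. 298.]
top knob 0.32 [ 398. -223.   78.] [472. 321.]
310 140 [662.0, -233.0, 13.0] [50, 84, 137]
310 141 [657.0, -232.0, 17.0] [49, 83, 137]
310 142 [654.0, -232.0, 16.0] [49, 83, 137]
310 143 [648.0, -231.0, 21.0] [48, 83, 137]
310 144 [645.0, -231.
[... 2943 characters left out ...]
0 212 [403.0, -208.0, 87.0] [106, 84, 61]
310 213 [400.0, -207.0, 91.0] [45, 37, 30]
310 214 [397.0, -207.0, 90.0] [26, 23, 22]
310 215 [407.0, -223.0, -2.0] [55, 46, 34]
310 216 [403.0, -222.0, 0.0] [91, 74, 54]
310 217 [400.0, -223.0, -3.0] [88, 76, 71]
310 218 [395.0, -219.0, 14.0] [57, 78, 118]
310 219 [391.0, -219.0, 15.0] [52, 88, 146]
310 220 [388.0, -219.0, 13.0] [53, 89, 145]
310 221 [385.0, -219.0, 16.0] [50, 87, 143]
310 222 [382.0, -219.0, 11.0] [53, 89, 144]
310 223 [378.0, -218.0, 15.0] [48, 83, 138]
310 224 [375.0, -218.0, 17.0] [90, 85, 104]
310 225 [374.0, -221.0, -0.0] [162, 136, 103]
310 226 [370.0, -221.0, -1.0] [158, 132, 99]
310 227 [367.0, -220.0, -0.0] [166, 140, 106]
```

View pics/c1.png

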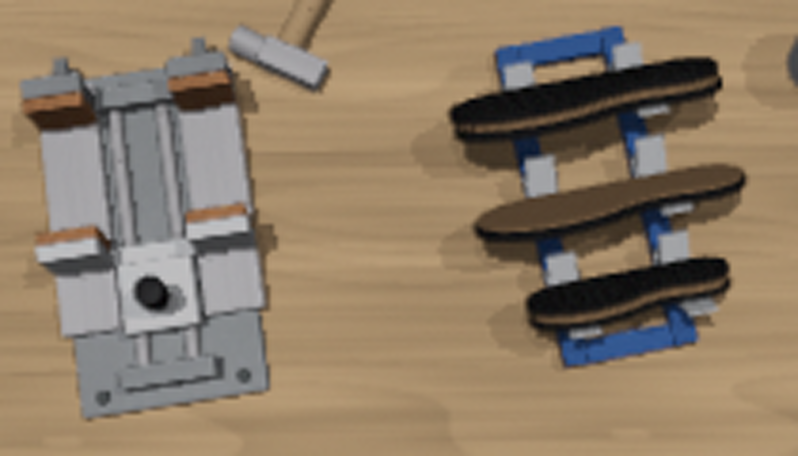

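View pics/c2.png

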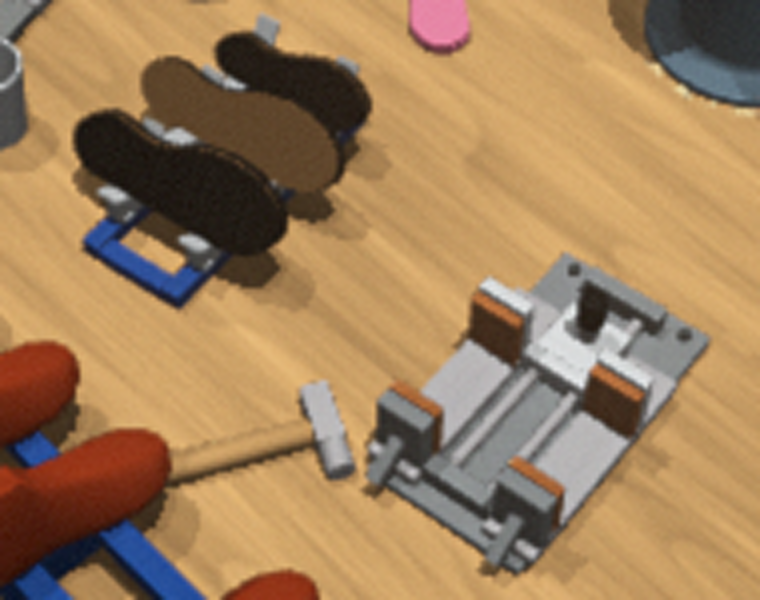

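Candidates (scaled 768 top picture): far black/tan/black pair (457,237), single tan sole (466,275), short pair (473,311), pink look-alike (505,430). I choose the far pair at (457,237): in the crops it shows two layers with tan between, is full length, and leans towards the robot. The clamp is at (286,290), its knob at (287,310).

```bash
cat > fit.py <<'E'
from h import *
def sel(P,m): return P[m&np.isfinite(P[...,0])]
for n in ['top','scene']:
    c=dict(np.load(n+'.npz')); P=cloud(c); col=c['color'].astype(int); s=col.sum(-1)
    X,Y,Z=P[...,0],P[...,1],P[...,2]
    box=(X>545)&(X<650)&(Y>-350)&(Y<-50)&(Z>30)
    Q=sel(P,box&(s<75))
    # plane fit of exposed outer face with SVD + trimming
    q=Q.copy()
    for _ in range(8):
        m=q.mean(0); nn=np.linalg.svd(q-m)[2][2]; nn*=np.sign(nn[0]); d=(Q-m)@nn; q=Q[abs(d)<5]
    print(n,'face',len(Q),len(q),'mean',m.round(1),'n',nn.round(3),'yaw',np.degrees(np.arctan2(nn[1],nn[0])).round(1),'tilt',np.degrees(np.arcsin(nn[2])).round(1))
    al=sel(P,box); a=np.array([-nn[1],nn[0],0]); a/=np.linalg.norm(a); b=np.cross(nn,a)
    print(' along',np.percentile((al-m)@a,[0,1,99,100]).round(1),' b',np.percentile((q-m)@b,[0,1,99,100]).round(1),'normal',np.percentile((al-m)@nn,[1,99]).round(1),'a',a.round(3),'b',b.round(3))
    t=(q-m)@a
    for lo in range(-120,121,30):
        k=abs(t-lo)<8
        if k.sum()>3: print('  at',lo,'b range',((q-m)@b)[k].min().round(1),((q-m)@b)[k].max().round(1), 'zmax',q[k][:,2].max().round(1))
    # clamp
    brown=(col[...,0]-col[...,2]>35)&(X>380)&(X<640)&(Y>60)&(Y<290)&(Z>32)&(Z<95)
    B=sel(P,brown); print(' brown',len(B))
    import scipy.ndimage as nd
    l,k=nd.label(brown)
    for i in range(1,k+1):
        b_=sel(P,l==i)
        if len(b_)>12: print('  blob',len(b_),'mean',b_.mean(0).round(1),'min',b_.min(0).round(1),'max',b_.max(0).round(1),'uv',[round(float(t.mean())) for t in np.nonzero(l==i)][::-1])
    D=(s<110)&(X>400)&(X<500)&(Y>120)&(Y<210)&(Z>50); d=sel(P,D)
    if len(d): print(' knob',len(d),d.mean(0).round(1),d.min(0).round(1),d.max(0).round(1), 'top',d[d[:,2]>d[:,2].max()-8].mean(0).round(1))
    C=sel(P,(X>330)&(X<660)&(Y>60)&(Y<290)&(Z>10)); r=cv2.minAreaRect(C[:,:2].astype(np.float32)); print(' clamp rect',r)
    C=sel(P,(X>300)&(X<700)&(Y>-330)&(Y<-60)&(Z>8)&(Z<26)&(col[...,2]-col[...,0]>40)); print(' rack rect',len(C),cv2.minAreaRect(C[:,:2].astype(np.float32)))
E
python3 fit.py
```

```text
top face 511 402 mean [ 589.8 -189.4   87.8] n [0.837 0.148 0.527] yaw 10.0 tilt 31.8
 along [-127.3 -119.9  104.8  108.2]  b [-41.1 -39.4  34.4  36.2] normal [-63.5  17.7] a [-0.174  0.985  0.   ] b [-0.519 -0.092  0.85 ]
  at -120 b range -18.3 2.1 zmax 89.5
  at -90 b range -35.2 16.1 zmax 101.0
  at -60 b range -35.3 13.9 zmax 99.2
  at -30 b range -40.1 16.4 zmax 101.2
  at 0 b range -35.1 27.2 zmax 111.0
  at 30 b range -39.4 36.2 zmax 118.7
  at 60 b range -40.8 35.2 zmax 117.1
  at 90 b range -33.4 26.7 zmax 111.1
 brown 232
  blob 59 mean [603.6 126.1  84.3] min [595.6 102.1  46.4] max [615.7 150.   90.1] uv [201, 151]
  blob 67 mean [585.6 247.8  82.6] min [576.9 221.1  46. ] max [595.2 270.4  90.5] uv [163, 157]
  blob 48 mean [491.  109.4  84.2] min [483.8  86.   78.2] max [500.  132.4  88.5] uv [206, 186]
  blob 52 mean [473.6 229.5  84.3] min [466.5 205.6  64.9] max [481.3 255.8  89.1] uv [167, 192]
 knob 26 [425.4 157.8  88.1] [413.7 149.4  69.7] [435.9 170.   95.9] top [427.1 159.9  91.7]
 clamp rect ((498.5102233886719, 154.14598083496094), (315.7599182128906, 216.06
[... 694 characters left out ...]
18 mean [496.2 109.4  71.1] min [482.8  84.3  32.1] max [504.2 136.   92.5] uv [263, 210]
  blob 71 mean [477.  233.5  82.8] min [467.6 204.9  47.9] max [486.4 255.2  92.9] uv [294, 227]
  blob 58 mean [607.3 127.9  83.5] min [598.4 100.8  41.5] max [621.3 151.   91.8] uv [244, 230]
  blob 52 mean [590.1 246.4  86.1] min [582.5 222.1  78.6] max [598.7 270.9  94.7] uv [274, 249]
 knob 37 [434.6 167.   81.9] [423.2 152.   64. ] [443.8 173.1  98.5] top [431.  164.8  94.5]
 clamp rect ((498.417724609375, 162.1156005859375), (317.3363342285156, 222.8935089111328), 3.71101975440979)
 rack rect 171 ((649.624267578125, -188.35609436035156), (40.18513488769531, 115.31623077392578), 11.44997501373291)
```

```bash
cat > go.py <<'E'
from h import *
def rackR(yaw=10.,tilt=30.):
    return Rot.from_euler('z',yaw,degrees=True)*Rot.from_euler('y',-tilt,degrees=True)*Rot.from_matrix(np.array([[0,1,0],[1,0,0],[0,0,-1]],float))
# tool x=a (toe), y=n, z=-b
def row(p,R,s=None):
    s=s or arm.read_state(); R0=Rot.from_euler('xyz',s['tcp_rot'])
    t=(R0.inv()*R).as_rotvec(degrees=True)/5; d=R0.inv().apply(np.array(p)-s['eef_pos'])/10
    return np.round(np.r_[t,d],2).tolist()
E
python3 - <<'E'
from go import *
R=rackR(); print(R.as_matrix().round(3))
print(row([533.5,-200.6,166.5],R))
E
```

```text
[[-0.174  0.853  0.492]
 [ 0.985  0.15   0.087]
 [-0.     0.5   -0.866]]
[-5.39, -3.28, 12.23, -56.91, -68.24, 6.48]
```

Call:
move_arm(commands="-5.39 -3.28 12.23 -56.9 -68.2 6.5 0.3;-5.39 -3.28 12.23 -56.9 -68.2 6.5 0.3;-5.39 -3.28 12.23 -56.9 -68.2 6.5 0.3;-5.39 -3.28 12.23 -56.9 -68.2 6.5 0.3;-5.39 -3.28 12.23 -56.9 -68.2 6.5 0.3;-5.39 -3.28 12.23 -56.9 -68.2 6.5 0.3;-5.39 -3.28 12.23 -56.9 -68.2 6.5 0.3;-5.39 -3.28 12.23 -56.9 -68.2 6.5 0.3;-5.39 -3.28 12.23 -56.9 -68.2 6.5 0.3;-5.39 -3.28 12.23 -56.9 -68.2 6.5 0.3")

```text
clock: 3.75
eef_pos: [431.7, 45.6, 186.8]
tcp_rot: [2.614, 0.001, 1.745]
ft_force: [1.2, 0.9, -0.3]
opening: 59.8
gripper_force: 0.0
```

Call:
move_arm(commands="0 0 0 -26 4 4.6 0.3;0 0 0 -26 4 4.6 0.3;0 0 0 -26 4 4.6 0.3;0 0 0 -26 4 4.6 0.3;0 0 0 -26 4 4.6 0.3;0 0 0 -26 4 4.6 0.3;0 0 0 -26 4 4.6 0.3")

```text
clock: 4.62
eef_pos: [532.5, -196.7, 165.9]
tcp_rot: [2.618, -0.001, 1.747]
ft_force: [0.6, 1.7, 0.1]
opening: 59.8
gripper_force: 0.0
```

Run:
```python
from go import *
for n in ['scene']:
    c=shot(n)
    u,v=pix(c,[570,-195,130]); u,v=int(u),int(v); print(u,v)
    cv2.imwrite('pics/g1.png',cv2.resize(c['color'][v-60:v+60,u-75:u+75,::-1],None,fx=5,fy=5,interpolation=2))
s=arm.read_state(); print(s['eef_pos'],s['tcp_rot'],s['joint_positions'].round(2),row([592.5,-190.2,62.6],rackR()))
```

```text
188 161
[ 532.55763552 -196.54905873  166.07836348] [ 2.61752572e+00 -2.12496343e-04  1.74710142e+00] [-0.74 -0.09  2.1   0.55  0.86 -1.22] [0.01, -0.01, 0.02, -0.43, 0.03, 11.97]
```

View pics/g1.png

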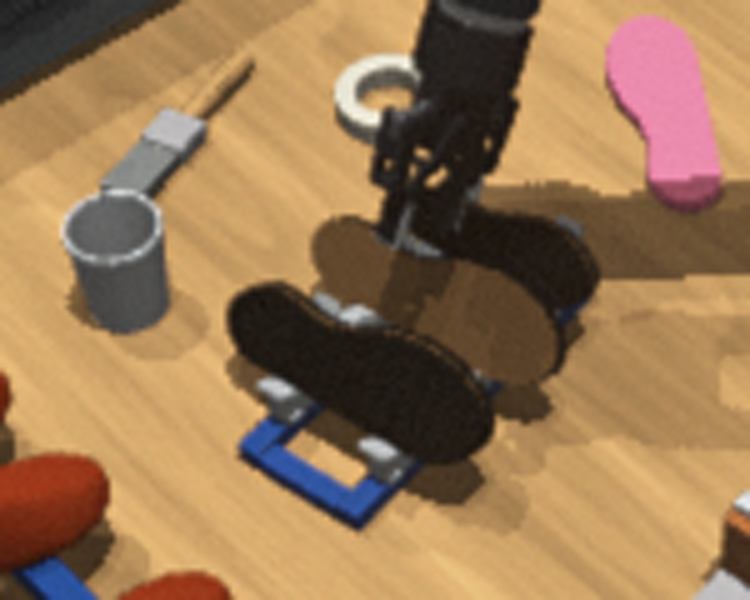

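The picture shows the gripper square above the far pair (pair at crop (360,370)), the odd sole and the short pair behind, clear of it.

Call:
move_arm(commands="0 0 0 -0.4 0.15 3 0.3;0 0 0 -0.4 0.15 6 0.3;0 0 0 -0.4 0.15 9 0.3;0 0 0 -0.4 0.15 11 0.3;0 0 0 -0.4 0.15 12 0.3;0 0 0 -0.4 0.15 12 0.3")

```text
clock: 5.42
eef_pos: [593.9, -190.6, 62.9]
tcp_rot: [2.618, -0.0, 1.747]
ft_force: [0.4, 0.3, -0.3]
opening: 59.8
gripper_force: 0.0
```

Call:
move_arm(commands="0 0 0 0 0 0 0.5;0 0 0 0 0 0 0.65;0 0 0 0 0 0 1;0 0 0 0 0 0 1;0 0 0 0 0 0 1;0 0 0 0 0 0 1;0 0 0 0 0 0 1;0 0 0 0 0 0 1")

```text
clock: 6.42
eef_pos: [594.1, -191.9, 63.8]
tcp_rot: [2.617, 0.001, 1.746]
ft_force: [-5.2, 1.4, 7.0]
opening: 23.3
gripper_force: 58.7
```

Call:
move_arm(commands="0 0 0 0 0 -1 1;0 0 0 0 0 -2.5 1;0 0 0 0 0 -4.5 1;0 0 0 0 0 -6.5 1;0 0 0 0 0 -9 1;0 0 0 0 0 -12 1;0 0 0 0 0 -14 1;0 0 0 0 0 -14 1;0 0 0 0 0 -14 1")

```text
clock: 7.55
eef_pos: [524.5, -203.3, 183.0]
tcp_rot: [2.619, -0.001, 1.745]
ft_force: [-0.0, -0.6, -2.2]
opening: 23.5
gripper_force: 60.6
```

Run:
```python
from go import *
for n in ['scene','top']:
    c=shot(n)
    u,v=pix(c,[530,-200,180]); u,v=int(u),int(v)
    cv2.imwrite(f'pics/l_{n}.png',c['color'][v-55:v+55,u-75:u+75,::-1])
a=np.hstack([cv2.imread(f'pics/l_{n}.png') for n in('scene','top')]); cv2.imwrite('pics/l.png',cv2.resize(a,(798,292),interpolation=2))
s=arm.read_state(); print(s['eef_pos'],s['tcp_rot'],s['opening'],s['ft_force'],s['torque'])
```

```text
[ 524.64371136 -203.08870981  182.71616531] [ 2.61909292e+00 -1.93217176e-03  1.74564809e+00] 23.539512776270577 [-0.39033005  0.62724782 -2.94888025] [-0.11815517  0.4185213   0.00558652]
```

View pics/l.png

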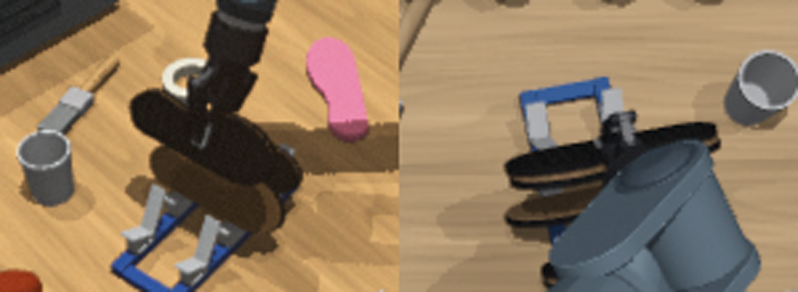

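Pair firmly held and clear of the rack (both soles together at (215,140) and (610,150)); odd and short soles remain.

Run:
```python
from go import *
c=dict(np.load('scene.npz')); P=cloud(c); s=arm.read_state(); R0=Rot.from_euler('xyz',s['tcp_rot'])
L=R0.inv().apply((P-s['eef_pos']).reshape(-1,3)); ok=np.isfinite(L[:,0])&(c['color'].reshape(-1,3).sum(1)<85)&(abs(L[:,0])<140)&(abs(L[:,1]-12)<7)&(L[:,2]>-70)&(L[:,2]<45)
L=L[ok]; print(len(L),np.median(L[:,1]),np.percentile(L[:,0],[0,1,99,100]))
for x in range(-120,121,20):
    k=L[abs(L[:,0]-x)<8]
    if len(k)>3: print(x,k[:,2].min().round(1),k[:,2].max().round(1))
print(row([538.9,183.1,190],rackR(8.35,0)))
```

```text
742 11.76513891495258 [-119.1181584  -111.21492655  106.77428234  111.92692474]
-120 -20.5 -3.5
-100 -30.9 15.3
-80 -40.6 18.5
-60 -36.1 18.9
-40 -33.9 23.0
-20 -35.4 22.0
0 -49.4 22.6
20 -67.7 19.7
40 -56.3 21.3
60 -55.4 22.1
80 -49.4 17.7
100 -44.7 7.5
[5.99, -0.11, 0.32, 37.78, 7.37, 3.49]
```

Call:
move_arm(commands="0 0 0 4 0.7 -1.5 1;2 0 0 9 1.5 -1 1;4 0 0 14 2.5 0 1;6 -0.11 0.32 19 3.7 2 1;6 -0.11 0.32 24 4.7 2.2 1;6 -0.11 0.32 29 5.7 2.7 1;6 -0.11 0.32 33 6.4 3.1 1;6 -0.11 0.32 36 7 3.3 1;6 -0.11 0.32 37.8 7.37 3.5 1;6 -0.11 0.32 37.8 7.37 3.5 1")

```text
clock: 8.9
eef_pos: [539.3, 183.4, 190.0]
tcp_rot: [-3.141, 0.002, 1.718]
ft_force: [-0.1, -0.1, -1.2]
opening: 23.1
gripper_force: 60.7
```

Run:
```python
from go import *
c=shot('scene'); P=cloud(c); s=arm.read_state(); print(s['clock'],s['eef_pos'],s['tcp_rot'],s['opening'],s['ft_force'],s['joint_positions'].round(2))
R0=Rot.from_euler('xyz',s['tcp_rot'])
L=R0.inv().apply((P-s['eef_pos']).reshape(-1,3)); ok=np.isfinite(L[:,0])&(c['color'].reshape(-1,3).sum(1)<95)&(abs(L[:,0])<140)&(abs(L[:,1]-12)<9)&(L[:,2]>-70)&(L[:,2]<45)
L=L[ok]; print(len(L))
A=np.c_[L[:,0],L[:,2],np.ones(len(L))]; print('plane y = ',np.linalg.lstsq(A,L[:,1],rcond=None)[0].round(3), np.percentile(L[:,0],[1,99]))
for x in range(-120,121,20):
    k=L[abs(L[:,0]-x)<8]
    if len(k)>3: print(x,k[:,2].min().round(1),k[:,2].max().round(1))
# clamp: fixed face & sliding face in clamp frame, from stored top + fresh scene
th=np.radians(8.35); ex=np.array([np.cos(th),np.sin(th)]); ey=np.array([-ex[1],ex[0]])
for C in (dict(np.load('top.npz')),c):
    col=C['color'].astype(int); P=cloud(C); b=(col[...,0]-col[...,2]>35)&(P[...,0]>380)&(P[...,0]<640)&(P[...,1]>60)&(P[...,1]<290)&(P[...,2]>35)&(P[...,2]<95)
    q=P[b]; X=q[:,:2]@ex; Y=q[:,:2]@ey
    for nm,k in (('fix',X>560),('sl',X<560)):
        for sg in (1,-1):
            m=k&((Y-98)*sg>0)
            if m.sum()>5: print(nm,sg,m.sum(),'ex',np.percentile(X[m],[5,25,50,75,95]).round(1),'ey',np.percentile(Y[m],[2,98]).round(1))
    g=P[(P[...,0]>500)&(P[...,0]<570)&(P[...,2]>12)&(P[...,2]<40)&(P[...,1]>90)&(P[...,1]<260)]
    print('bed z',np.percentile(g[:,2],[50,75]).round(1) if len(g) else None)
```

```text
8.95 [539.38200381 182.56921472 190.08703823] [-3.14102201e+00  2.33501112e-03  1.71680320e+00] 23.11453704625612 [-0.04244563 -0.28447917 -1.05504496] [ 0.13  0.1   1.8  -0.    1.24 -0.02]
720
plane y =  [1.0000e-03 8.0000e-03 1.1664e+01] [-109.48505807  107.51505197]
-120 -18.5 4.1
-100 -36.6 18.5
-80 -37.5 22.4
-60 -38.4 22.7
-40 -37.7 21.4
-20 2.0 28.7
0 -67.4 23.6
20 -68.0 23.2
40 -62.8 19.7
60 -59.8 16.4
80 -57.8 19.9
100 -48.3 12.0
fix 1 70 ex [610.5 612.  616.1 618.8 622.7] ey [134.7 183.4]
fix -1 62 ex [609.9 611.9 615.4 618.4 622. ] ey [13.  61.2]
sl 1 56 ex [493.5 499.5 501.5 504.4 506.5] ey [135.2 184.2]
sl -1 48 ex [497.3 499.1 501.5 503.4 506.1] ey [13.5 60. ]
bed z [22.4 24.1]
fix 1 57 ex [613.5 616.7 619.6 622.5 625.1] ey [133.7 182.3]
fix -1 52 ex [612.9 616.6 619.6 622.7 642. ] ey [11.  59.9]
sl 1 50 ex [502.8 508.4 509.1 510.  511.5] ey [142.7 183.7]
sl -1 21 ex [505.9 507.6 508.8 509.9 512.7] ey [11.8 57.4]
bed z [23.9 26.4]
```

Run:
```python
from go import *
print(row([573.7,188.3,190],rackR(8.35,-2)),row([573.7,188.3,56],rackR(8.35,-2)))
```

```text
[0.39, 0.03, 0.0, 0.07, 3.48, 0.01] [0.39, 0.03, 0.0, 0.1, 3.49, 13.41]
```

Call:
move_arm(commands="0.4 0 0 0.1 2 0 1;0.4 0 0 0.1 3.5 0 1;0.4 0 0 0.1 3.5 3 1;0.4 0 0 0.1 3.5 6 1;0.4 0 0 0.1 3.5 8.5 1;0.4 0 0 0.1 3.5 10.5 1;0.4 0 0 0.1 3.5 12 1;0.4 0 0 0.1 3.5 13 1;0.4 0 0 0.1 3.5 13.4 1;0.4 0 0 0.1 3.5 13.4 1")

```text
clock: 10.2
eef_pos: [574.4, 188.6, 57.0]
tcp_rot: [-3.108, 0.002, 1.716]
ft_force: [0.2, 0.4, -2.0]
opening: 23.5
gripper_force: 60.7
```

Run:
```python
from go import *
c=shot('scene'); d=shot('top')
u,v=map(int,pix(c,[560,185,60])); a=c['color'][v-50:v+50,u-60:u+60,::-1]
u,v=map(int,pix(d,[560,185,60])); b=d['color'][v-50:v+50,u-60:u+60,::-1]
cv2.imwrite('pics/p.png',cv2.resize(np.hstack([a,b]),(798,332),interpolation=2)); print(arm.read_state()['eef_pos'],arm.read_state()['ft_force'])
```

```text
[574.66775488 188.63679654  57.48622973] [ 0.3005628   0.77666657 -1.65863808]
```

View pics/p.png

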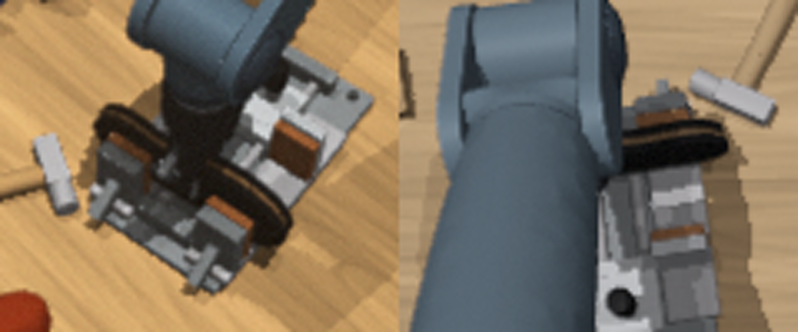

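The pair hangs just inside the fixed jaw, parallel to the pads (left view (190,180); right view (690,135)). Lowering.

Call:
move_arm(commands="0 0 0 0 0 0.4 1;0 0 0 0 0 0.8 1;0 0 0 0 0 1 1;0 0 0 0 0 1.1 1;0 0 0 0 0 1.1 1;0 0 0 0 0 1.1 1")

```text
clock: 11.05
eef_pos: [574.2, 188.6, 49.3]
tcp_rot: [-3.106, 0.002, 1.717]
ft_force: [-9.9, -2.0, 19.6]
opening: 23.0
gripper_force: 63.6
```

```bash
cat > chk.py <<'E'
from go import *
c=shot('scene'); P=cloud(c); s=arm.read_state(); print(s['clock'],s['eef_pos'].round(1),s['tcp_rot'].round(3),s['opening'],s['ft_force'].round(1),s['torque'].round(2))
th=np.radians(8.35); ex=np.array([np.cos(th),np.sin(th)]); ey=np.array([-ex[1],ex[0]])
X=P[...,:2]@ex; Y=P[...,:2]@ey; Z=P[...,2]
print('TCP clamp frame',s['eef_pos'][:2]@ex,s['eef_pos'][:2]@ey)
m=np.isfinite(X)&(X>495)&(X<635)&(Y>-60)&(Y<260)&(Z>15)&(Z<125)
for y in range(-30,231,10):
    k=m&(abs(Y-y)<5)&(Z>70)&(c['color'].astype(int).sum(-1)<200)
    if k.sum()>3: z=Z[k]; t=z>np.percentile(z,80)-1; print(y,k.sum(),'z90',np.percentile(z,90).round(1),'x at top',np.percentile(X[k][t],[5,50,95]).round(1))
E
python3 chk.py
```

```text
11.1 [574.2 188.6  49.3] [-3.106e+00  2.000e-03  1.717e+00] 23.176541623446447 [-10.6  -1.5  19.6] [-0.43  1.94 -0.02]
TCP clamp frame 595.4846840824074 103.17568160201577
-10 11 z90 79.2 x at top [594.7 598.6 609. ]
0 17 z90 85.2 x at top [592.6 598.6 602.2]
10 25 z90 88.5 x at top [590.1 596.3 619.9]
20 28 z90 89.1 x at top [590.3 608.5 623.4]
30 30 z90 88.5 x at top [599.5 620.2 625.6]
40 36 z90 89.3 x at top [602.7 622.1 629.9]
50 30 z90 88.4 x at top [603.1 623.  628.6]
60 38 z90 86.8 x at top [593.6 616.6 631.1]
70 6 z90 85.7 x at top [607.1 608.  609. ]
100 12 z90 114.3 x at top [618.6 620.  621.2]
110 46 z90 117.5 x at top [583.2 618.8 626.5]
120 49 z90 122.4 x at top [579.9 610.2 623. ]
130 33 z90 105.9 x at top [586.8 595.5 608.8]
140 29 z90 106.8 x at top [589.7 603.2 611.1]
150 38 z90 106.9 x at top [587.3 593.1 607.7]
160 37 z90 105.9 x at top [590.  599.7 609.8]
170 41 z90 104.3 x at top [592.2 600.4 609.7]
180 39 z90 100.8 x at top [590.2 601.6 608.8]
190 31 z90 99.0 x at top [591.3 603.5 611.4]
200 31 z90 91.8 x at top [588.7 603.5 609.4]
210 13 z90 81.8 x at top [591.2 600.8 607.3]
```

Call:
move_arm(commands="0 0 0 0 -0.15 -0.1 1;0 0 0 0 -0.3 -0.1 1;0 0 0 0 -0.3 -0.1 1;0 0 0 0 -0.3 -0.1 1")

```text
clock: 11.6
eef_pos: [573.7, 188.5, 49.3]
tcp_rot: [-3.114, 0.002, 1.716]
ft_force: [2.3, 1.4, 7.1]
opening: 23.3
gripper_force: 62.0
```

Call:
move_arm(commands="0 0 0 0 0.1 -0.3 1;0 0 0 0 0.3 -0.4 1;0 0 0 0 0.5 -0.4 1;0 0 0 0 0.5 -0.4 1")

```text
clock: 12.1
eef_pos: [575.5, 188.7, 50.1]
tcp_rot: [-3.106, 0.002, 1.716]
ft_force: [0.9, 0.3, -2.3]
opening: 23.0
gripper_force: 60.7
```

Call:
move_arm(commands="0 0 0 0 0.1 0 1;0 0 0 0 0.2 0 1;0 0 0 0 0.3 0 1;0 0 0 0 0.3 0 1")

```text
clock: 12.6
eef_pos: [577.9, 189.1, 50.3]
tcp_rot: [-3.105, 0.002, 1.716]
ft_force: [-5.4, -0.9, -0.1]
opening: 23.1
gripper_force: 61.2
```

Call:
move_arm(commands="0 0 0 0 -0.05 0.1 1;0 0 0 0 -0.05 0.2 1;0 0 0 0 -0.05 0.25 1;0 0 0 0 -0.05 0.25 1;0 0 0 0 -0.05 0.25 1")

```text
clock: 13.22
eef_pos: [578.0, 189.1, 49.4]
tcp_rot: [-3.106, 0.002, 1.716]
ft_force: [-9.1, -1.7, 8.4]
opening: 23.8
gripper_force: 62.5
```

```bash
python3 chk.py | grep -v "^[3-9]0\|^1[0-3]0"
```

```text
13.275 [577.9 189.1  49.4] [-3.106e+00  2.000e-03  1.716e+00] 23.189607734800795 [-9.5 -2.1  8.8] [-0.39  1.33 -0.3 ]
TCP clamp frame 599.2760436819259 103.12355781752989
-10 13 z90 80.5 x at top [590.3 593.5 596.4]
0 18 z90 85.7 x at top [594.2 600.2 607.2]
10 25 z90 89.2 x at top [593.  598.5 631.4]
20 25 z90 89.9 x at top [593.9 612.1 623. ]
140 32 z90 107.3 x at top [594.2 606.4 614. ]
150 34 z90 107.5 x at top [592.6 605.3 613.4]
160 34 z90 104.9 x at top [592.2 598.2 612.4]
170 30 z90 104.3 x at top [593.9 605.1 612.9]
180 42 z90 101.5 x at top [594.3 603.4 611.7]
190 29 z90 98.2 x at top [596.4 605.4 613.1]
200 31 z90 94.1 x at top [594.1 604.2 613.3]
210 17 z90 81.6 x at top [599.4 609.2 614.5]
```

Call:
move_arm(commands="0 0 0 0 0 0 0.7;0 0 0 0 0 0 0.6;0 0 0 0 0 0 0.5;0 0 0 0 0 0 0.5;0 0 0 0 0 0 0.5")

```text
clock: 13.9
eef_pos: [578.4, 189.1, 48.1]
tcp_rot: [-3.108, 0.002, 1.716]
ft_force: [0.4, -0.6, 0.5]
opening: 42.8
gripper_force: 0.0
```

```bash
python3 chk.py | grep -v "^[3-9]0\|^1[0-3]0"
```

```text
13.95 [578.4 189.1  48.1] [-3.107e+00  2.000e-03  1.716e+00] 42.83835308763284 [1.4 0.3 0.3] [-0.02 -0.04  0.02]
TCP clamp frame 599.6976063976417 103.0911768455288
-10 11 z90 78.1 x at top [594.1 597.4 607.8]
0 22 z90 84.8 x at top [589.9 602.  610. ]
10 20 z90 87.9 x at top [591.4 597.8 609.8]
20 29 z90 89.6 x at top [594.6 608.6 627.2]
140 38 z90 107.2 x at top [592.3 600.1 611.2]
150 32 z90 105.2 x at top [591.9 600.2 611.4]
160 34 z90 105.5 x at top [590.8 605.8 612.5]
170 34 z90 104.4 x at top [592.2 600.8 611.5]
180 43 z90 101.0 x at top [592.2 602.4 612.7]
190 35 z90 96.9 x at top [592.4 603.  611.7]
200 30 z90 92.9 x at top [592.1 606.  612.2]
210 17 z90 84.8 x at top [604.2 609.  614. ]
```

Call:
move_arm(commands="0 0 0 0 0 -1.5 0.5;0 0 0 0 0 -4 0.5;0 0 0 0 0 -7 0.5;0 0 0 0 0 -11 0.6;0 0 0 0 0 -14 1;0 0 0 0 0 -14 1")

```text
clock: 14.7
eef_pos: [585.1, 190.4, 192.4]
tcp_rot: [-3.115, 0.002, 1.716]
ft_force: [-0.3, -0.6, -0.7]
opening: 0.6
gripper_force: 0.0
```

Run:
```python
from go import *
ex=np.array([.9894,.1452]); ey=np.array([-.1452,.9894])
c=shot('scene'); d=shot('top')
for C in (c,d):
    P=cloud(C); X=P[...,:2]@ex; Y=P[...,:2]@ey; Z=P[...,2]; col=C['color'].astype(int).sum(-1)
    k=(X>400)&(X<490)&(abs(Y-98)<30)&(Z>60)&(Z<110)
    if k.any(): print('knob',k.sum(),np.percentile(X[k],[2,50,98]).round(),np.percentile(Y[k],[2,50,98]).round(),np.percentile(Z[k],[50,95]).round())
    k=(X>330)&(X<430)&(abs(Y-98)<50)&(Z<60)
    if k.any(): print('rear zmax',[(x,np.percentile(Z[k&(abs(X-x)<5)],95).round()) for x in range(350,431,10) if (k&(abs(X-x)<5)).any()])
    k=(X>560)&(X<640)&(Y>140)&(Y<180)&(Z>92); print('sole top',X[k].mean() if k.any() else 0)
u,v=map(int,pix(c,[560,185,60])); cv2.imwrite('pics/r.png',cv2.resize(c['color'][v-50:v+50,u-65:u+65,::-1],(780,600),interpolation=2))
print(row([381.5,155,190],rackR(8.35,0)),row([381.5,155,68],rackR(8.35,0)))
```

```text
knob 74 [436. 454. 462.] [ 87. 100. 109.] [88. 98.]
rear zmax [(350, np.float64(5.0)), (360, np.float64(10.0)), (370, np.float64(17.0)), (380, np.float64(40.0)), (390, np.float64(43.0)), (400, np.float64(42.0)), (410, np.float64(28.0)), (420, np.float64(33.0)), (430, np.float64(40.0))]
sole top 603.6294721759659
knob 70 [432. 442. 455.] [ 87.  97. 109.] [92. 95.]
rear zmax [(350, np.float64(3.0)), (360, np.float64(14.0)), (370, np.float64(15.0)), (380, np.float64(40.0)), (390, np.float64(40.0)), (400, np.float64(26.0)), (410, np.float64(26.0)), (420, np.float64(39.0)), (430, np.float64(41.0))]
sole top 593.8901899055485
[-0.39, 0.02, -0.0, -0.55, -20.42, 0.5] [-0.39, 0.02, -0.0, -0.52, -20.0, 12.69]
```

View pics/r.png

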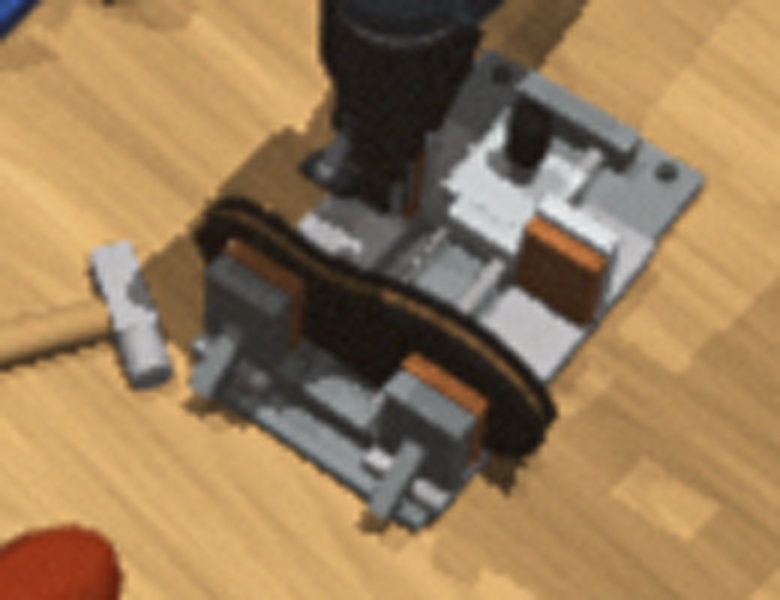

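The pair stands upright together against the fixed jaw (crop (370,310)); the knob is free at (528,130). Moving behind the knob with shut fingers.

Call:
move_arm(commands="-0.4 0 0 -0.5 -5 0.2 1;-0.4 0 0 -0.5 -10 0.4 1;-0.4 0 0 -0.5 -15 0.5 1;-0.4 0 0 -0.5 -20.4 0.5 1;-0.4 0 0 -0.5 -20.4 0.5 1;-0.4 0 0 -0.5 -20.3 4 1;-0.4 0 0 -0.5 -20.2 8 1;-0.4 0 0 -0.5 -20.1 11 1;-0.4 0 0 -0.5 -20 12.7 1;-0.4 0 0 -0.5 -20 12.7 1")

```text
clock: 16.05
eef_pos: [380.3, 155.0, 65.9]
tcp_rot: [-3.137, 0.002, 1.716]
ft_force: [-0.3, -0.3, 0.5]
opening: 0.2
gripper_force: 0.0
```

Call:
move_arm(commands="0 0 0 0 1.2 0 1;0 0 0 0 2.2 0 1;0 0 0 0 3.2 0 1;0 0 0 0 4.2 0 1;0 0 0 0 5.2 0 1;0 0 0 0 6.1 0 1;0 0 0 0 7 0 1;0 0 0 0 7.8 0 1;0 0 0 0 8.4 0 1;0 0 0 0 8.4 0 1")

```text
clock: 17.3
eef_pos: [465.7, 167.6, 68.0]
tcp_rot: [3.139, 0.002, 1.716]
ft_force: [0.5, -0.2, -0.0]
opening: 0.1
gripper_force: 0.0
```

```bash
cat > jaw.py <<'E'
from go import *
ex=np.array([.9894,.1452]); ey=np.array([-.1452,.9894])
s=arm.read_state(); print(s['clock'],'TCP ex',s['eef_pos'][:2]@ex)
for n in ('scene','top'):
    C=shot(n)
    col=C['color'].astype(int); P=cloud(C); X=P[...,:2]@ex; Y=P[...,:2]@ey; Z=P[...,2]
    b=(col[...,0]-col[...,2]>35)&(X>450)&(X<640)&(((Y>12)&(Y<62))|((Y>134)&(Y<184)))&(Z>70)&(Z<95)
    for k,nm in ((b&(X<595),'slide'),(b&(X>602),'fix')): print(n,nm,k.sum(),np.percentile(X[k],[5,50,95]).round(1) if k.any() else '')
    k=(X>540)&(X<640)&(Y>140)&(Y<190)&(Z>93)&(Z<115); print(n,'ball top',k.sum(),np.percentile(X[k],[5,50,95]).round(1) if k.any() else '')
E
python3 jaw.py
```

```text
17.3 TCP ex 485.0777493707755
scene slide 134 [562.8 571.  576.2]
scene fix 115 [609.5 619.2 625.6]
scene ball top 149 [557.8 596.8 611.8]
top slide 46 [561.7 566.7 593.8]
top fix 100 [611.1 616.8 622.6]
top ball top 41 [599.8 603.9 607.4]
```

Call:
move_arm(commands="0 0 0 0 0.3 0 1;0 0 0 0 0.6 0 1;0 0 0 0 0.8 0 1;0 0 0 0 1 0 1;0 0 0 0 1.2 0 1;0 0 0 0 1.2 0 1")

```text
clock: 18.15
eef_pos: [476.8, 169.2, 67.9]
tcp_rot: [3.141, 0.002, 1.716]
ft_force: [-2.8, 0.6, 1.6]
opening: -0.1
gripper_force: 1.3
```

Call:
move_arm(commands="0 0 0 0 0.2 0 1;0 0 0 0 0.4 0 1;0 0 0 0 0.5 0 1;0 0 0 0 0.5 0 1")

```text
clock: 18.65
eef_pos: [480.3, 169.8, 67.8]
tcp_rot: [-3.138, 0.002, 1.717]
ft_force: [-9.3, -1.2, 7.7]
opening: 0.1
gripper_force: 4.9
```

Call:
move_arm(commands="0 0 0 0 0.2 0 1;0 0 0 0 0.4 0 1;0 0 0 0 0.4 0 1;0 0 0 0 0.4 0 1")

```text
clock: 19.15
eef_pos: [480.4, 169.8, 67.8]
tcp_rot: [-3.127, 0.003, 1.717]
ft_force: [-26.3, -5.4, 22.2]
opening: -0.3
gripper_force: 13.9
```

```bash
python3 jaw.py
```

```text
19.15 TCP ex 499.994761568635
scene slide 59 [577.1 583.1 588.9]
scene fix 119 [608.7 618.3 624.6]
scene ball top 149 [572.5 600.4 614.1]
top slide 50 [576.2 581.7 587.7]
top fix 58 [611.  615.7 621.5]
top ball top 0
```

Call:
move_arm(commands="0 0 0 0 -0.5 0 1;0 0 0 0 -1.5 0 1;0 0 0 0 -3 0 1;0 0 0 0 -4 0 1;0 0 0 0 -4 -4 1;0 0 0 0 -4 -8 1;0 0 0 0 -4 -13 1;0 0 0 0 -4 -16 1;0 0 0 0 -4 -16 1;0 0 0 0 -4 -16 1")

```text
clock: 20.5
eef_pos: [444.9, 164.9, 226.5]
tcp_rot: [-3.14, 0.002, 1.716]
ft_force: [0.3, 0.6, 0.5]
opening: -0.1
gripper_force: 0.0
```

```bash
python3 jaw.py
python3 - <<'E'
from go import *
c=shot('scene'); u,v=map(int,pix(c,[560,120,60])); cv2.imwrite('pics/f.png',cv2.resize(c['color'][v-75:v+75,u-100:u+100,::-1],(800,600),interpolation=2))
E
```

```text
20.5 TCP ex 464.13897493459683
scene slide 57 [577.  582.4 588.8]
scene fix 120 [603.8 618.5 624.6]
scene ball top 141 [571.8 601.1 613.3]
top slide 54 [576.2 581.7 588.9]
top fix 57 [610.9 615.8 621.7]
top ball top 0
```

View pics/f.png

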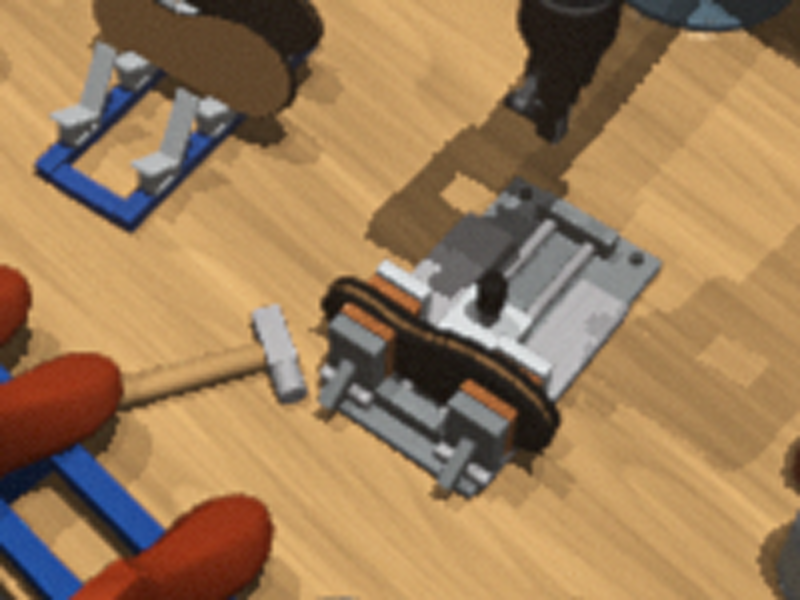

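The pair is clamped flat between both jaws (crop (430,345)), and the gripper is clear at (560,80).

```bash
python3 -c "
from cell import arm
print(arm.sign_off())"
```

```text
the job is handed in; nothing more can be done
None
```

The long pair stands upright in the cooling clamp, held flat between the jaws, with the gripper clear and the other soles left in the rack; the job is handed in, and sign-off gave no verdict.

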